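# Dragon off the dice chest, die away

## Robot

A 6-joint arm with a two-finger parallel gripper is mounted at the origin on the work surface. World frame = base frame: x ahead of the robot, y to its left, z up, the work surface at z = 0. Lengths are in mm, angles in rad, forces in N, time in s.
With the tool pointing down it reaches from about 325 to 925 mm from the base axis. Payload 3.1 kg.
Tool frame: the origin (TCP) lies midway between the tips of the shut fingers; the grasp point (between the pads) lies 19 mm behind it; z points along the fingers, y is the line along which they close (so a half turn about z gives the same grasp; the last joint's range is limited). The gripper opens to 85 mm and grips with 20 to 120 N. Pads are 22 mm wide; open, the fingers measure 114 mm over their backs; the gripper's body (76 mm by 85 mm) begins 54 mm behind the grasp point. The pads swing forward as they close: fully open they stand 13 mm farther back than shut.
Start: joints at [-1.305, 0.217, 1.613, -0, 1.311, -0.112], TCP at [230.569, -580.928, 231.3] pointing down, gripper open.
Joint ranges: [-2.75, 2.75], [-0.78, 2.1], [0.31, 2.55], [-1.13, 4.27], [0.13, 2.63], [-2.58, 2.58]. Speed limits (rad/s): [2.79, 2.79, 3.14, 3.14, 3.14, 3.14].

## Interface

Orientations are given as a rotation vector (axis times angle).
In Python, from station import r, readout, optics, job, models gives the robot as it stands. Calls block until the motion is done:
- r.move_to(position, orientation): joint-space move of the TCP to a pose.
- r.move_straight(position, speed=150, frame=None): straight line of the TCP; frame=None keeps the orientation; speed is the mean speed in mm/s.
- r.move_j(angles): joint-space move.
- r.gripper_to(opening): finger opening in mm; the grip force is fixed at half the most; returns when the fingers have stopped.
- r.wait(seconds).
- r.inverse_kinematics(position, orientation): joint angles nearest the present ones, or None.
- readout.get_obs(): the state.
- optics.camera(name): name is "scene" or "top" or "wrist"; returns a dict with "img" (480x640x3 uint8, red, green, blue), "mtx" (3x3 intrinsics, pixels), "R" (3x3) and "t" (3): a world point X has camera coordinates R X + t. Camera axes: x right, y down, z forward; pixel columns grow to the right and rows downward; lengths in mm; the calibration is good to about 2 mm. A picture is of the moment at which its call begins. There is no depth.
A pose or a line that the arm cannot do raises r.IKError and nothing moves.
- job.sign_off(): hands the job in; it is judged then, once.
Trained networks look in the newest picture that a camera, given by its name, has taken for a name from the list of things; names that differ only in an ending like _2 or _b are one class to them, and where a whole thing is asked for, a point or a joint stands for the part that bears it (a point fixed in the world has none). Each returns a list of dicts, best first, with "p" (0 to 1); they miss things now and then, are a little off and sometimes report something else, mostly with a low value. They report only what shows in the picture. A call takes as long as a camera call.
- models.look_for(camera, name): "at" ([x, y, z] in mm, in world coordinates, good to about 4 mm: the middle of the surface that is visible of it).
- models.outline_of(camera, name): "mask" (480x640 bool, what is visible of it).
The state is a dict: "time": time; "joint_pos": joint angles; "joint_velocities": joint speeds; "effort": joint torques, N m; "ee_pos": TCP position; "tool_rot": TCP orientation; "ft_force": force on the tool from outside, world axes, zero at the start; "moment": the same for the moment, N m; "width": finger opening in mm; "finger_force": force on a finger pad.
Only numpy, scipy, OpenCV 4.12 (cv2) and the standard library are available. Lean on these libraries where they do the work, as an engineer would, in place of code of your own. Each camera call takes 0.05 s, during which the arm holds its last target. There are 200 camera calls.

## Task

The dragon figure is standing on the lid of the walnut dice chest: first lift it off and stand it upright on the round bamboo coaster, its whole base on the coaster. Then lift the chest's lid by its front knob until it stands upright or leans back, and set the big copper die down inside on the chest's floor without dropping it. Leave the lid open, never let the dragon topple, and leave the other things on the shelf undisturbed.

Things in the scene. Friction and masses are not known exactly. Their poses are not given: they have to be found in the camera images.
- chest: small walnut dice chest, fixed to the shelf, an open box 130 (x) x 180 (y) x 62 mm high with 7 mm walls and a lid on top; origin at the centre of its underside; its -x side is the front (knob side), its +x side carries the hinge; yaw varies
- chest_in (a point): centre of the chest's inner floor (7 mm above the shelf), same axes as the chest; the inside is 116 (x) x 166 (y) x 55 mm deep
- lid (a joint): angle of the walnut lid (9 mm thick, 130 x 180 mm, 0.13 kg), rad: 0 shut, 1.57 upright, 1.9 its stop, leaning back; a stiff hinge keeps it where it is left
- lid_handle (a point): centre of the brass knob on the lid's front edge: a round bar 16 mm across and 18 mm long lying along the chest's y, held 30 mm out from the front by an 8 mm stem; pinch its ends across y from above; moves with the lid, about 66 mm above the shelf when shut
- lid_hinge (a point): middle of the lid's hinge line on the top of the chest's rear (+x) rim; the hinge line runs along the chest's y
- dragon: black resin dragon figure, 0.13 kg, 106 mm high, at first standing on the shut lid (lid top 71 mm above the shelf); origin at the centre of the underside of its round base (50 mm across, 6 mm thick), z up, head to -x, folded wings and tail to +x from x = 13 mm on; grip its torso across y
- dragon_grip (a point): middle of the dragon's torso, 60 mm above its underside; the torso is 24 mm wide (y), 26 mm deep (x), from 22 to 80 mm up
- coaster: round bamboo coaster, loose, 100 mm across, 10 mm thick; origin at the centre of its underside, z up
- die: big copper-coloured metal die with pips, a 26 mm cube with rounded edges, 0.11 kg, lying loose on the shelf; origin at the centre of its underside, axes square to its faces
- die_center (a point): centre of the copper die, 13 mm above its underside
- tumbler: bystander: glass tumbler, 72 mm across, 92 mm high; origin at its underside
- timer: bystander: sand timer, 52 mm across, 90 mm high; origin at its underside
- cards: bystander: box of cards lying flat, 92 (x) x 66 (y) x 20 mm; origin at its underside
- pawn1: bystander: wooden pawn, 26 mm across, 40 mm high; origin at its underside
- pawn2: bystander: another such pawn
- small_die: bystander: small wooden die, a 16 mm cube; origin at its underside

How it is judged (in metres and radians):
On the way, in this order (a step that is already met when the one before it is completed fails the run):
1. the dragon stands upright, released, with its base on the coaster while the lid is still shut (horizontal distance between dragon and coaster below 0.03 m and angle between dragon's own z axis and vertical below 0.12 rad and z of dragon in the frame of coaster between 0.005 and 0.015 m and height (world z) of coaster below 0.006 m and linear speed of dragon below 0.03 m/s and contact force between the fingers and dragon below 0.1 N and value of joint lid below 0.1 rad), for 0.3 s.
2. the lid is open to 1.3 rad or more (value of joint lid above 1.3 rad), for 0.2 s.
At the end, for the whole second after the job is handed in: dragon upright (0.12 rad), still, released, centre within 30 mm of the centre of the coaster, which lies on the shelf; lid open more than 1.3 rad; copper die at rest, released, within the chest's walls, its centre under 22 mm above the chest's floor (horizontal distance between dragon and coaster below 0.03 m and angle between dragon's own z axis and vertical below 0.12 rad and z of dragon in the frame of coaster between 0.005 and 0.015 m and height (world z) of coaster below 0.006 m and linear speed of each of dragon, die below 0.03 m/s and contact force between the fingers and dragon below 0.1 N and value of joint lid above 1.3 rad and x of die_center in the frame of chest_in between -0.06 and 0.06 m and y of die_center in the frame of chest_in between -0.085 and 0.085 m and z of die_center in the frame of chest_in below 0.022 m and contact force between the fingers and die below 0.1 N); the robot touches nothing.
It fails at once if the dragon topples (tilt over 0.7 rad) (angle between dragon's own z axis and vertical above 0.7 rad).
It fails at once if the copper die is dropped (falls free of the fingers faster than 0.7 m/s, about 25 mm) (linear speed of die above 0.7 m/s and contact force between the fingers and die below 0.1 N).
It fails at once if a bystander (tumbler, timer, cards, pawn, small die) is moved more than 30 mm (distance of any of tumbler, timer, cards, pawn1, pawn2, small_die from where it was at the start of the episode above 0.03 m).
It also fails if it takes over 72 s, if anything falls off the work surface, if the arm or the gripper's body presses on something with over 40 N, if the wrist force passes 120 N, or if a joint passes its speed limit or range.

## Working session

There is one attempt and no reset: what is moved stays moved. The work goes in short steps, each a Python script; the robot and the scene stay as the last script left them, time stands still between calls to the robot, and variables do not carry over. Pictures are saved under pics/ and viewed, at most 10 in all, crops included, and the job is handed in when it is done.

```bash
mkdir -p pics; ls
python3 - <<'E'
from station import r, readout, optics, job, models
import cv2,numpy as np
for c in ("scene","top"):
    d=optics.camera(c); cv2.imwrite(f"pics/{c}0.png",d["img"][:,:,::-1])
    print(c,np.round(-d["R"].T@d["t"]),np.round(d["R"],2).tolist())
    for n in ["chest","lid","lid_handle","lid_hinge","dragon","dragon_grip","coaster","die","tumbler","timer","cards","pawn1","small_die"]:
        print(n,[(np.round(q["at"]).tolist(),round(q["p"],2)) for q in models.look_for(c,n)[:3]])
print(readout.get_obs()["time"])
E
```

```text
pics
scene [ 924.  577. 1146.] [[-0.88, 0.48, 0.01], [0.4, 0.75, -0.53], [-0.26, -0.46, -0.85]]
chest [([609.0, 14.0, 70.0], 0.59)]
lid [([600.0, -1.0, 74.0], 0.69), ([736.0, 241.0, 54.0], 0.61)]
lid_handle [([601.0, 0.0, 73.0], 0.96), ([742.0, -216.0, 71.0], 0.55)]
lid_hinge [([601.0, 2.0, 68.0], 0.55)]
dragon [([605.0, -56.0, 137.0], 0.82), ([601.0, -2.0, 72.0], 0.45)]
dragon_grip [([600.0, -57.0, 141.0], 0.71)]
coaster []
die [([512.0, 340.0, 24.0], 0.71), ([604.0, -55.0, 137.0], 0.36)]
tumbler [([736.0, 238.0, 55.0], 0.91)]
timer [([741.0, -218.0, 71.0], 0.7)]
cards [([654.0, 371.0, 23.0], 0.89)]
pawn1 [([500.0, 447.0, 14.0], 0.63), ([524.0, -442.0, 11.0], 0.43)]
small_die [([656.0, 373.0, 22.0], 0.37), ([611.0, 13.0, 72.0], 0.22)]
top [ 381.   -2. 1295.] [[0.0, -1.0, 0.01], [-0.98, -0.0, -0.19], [0.19, -0.01, -0.98]]
chest [([585.0, -13.0, 70.0], 0.73), ([590.0, -10.0, 75.0], 0.22)]
lid [([590.0, -7.0, 72.0], 0.61)]
lid_handle [([592.0, -7.0, 74.0], 0.74)]
lid_hinge [([588.0, -11.0, 71.0], 0.65)]
dragon [([588.0, -60.0, 148.0], 0.94)]
dragon_grip [([589.0, -58.0, 148.0], 0.67)]
coaster [([532.0, -321.0, 8.0], 0.68)]
die [([589.0, -10.0, 74.0], 0.72)]
tumbler [([746.0, 253.0, 53.0], 0.72)]
timer [([728.0, -223.0, 90.0], 0.69)]
cards [([652.0, 368.0, 19.0], 0.75), ([582.0, -15.0, 70.0], 0.34), ([591.0, -11.0, 68.0], 0.34)]
pawn1 [([497.0, 437.0, 12.0], 0.5), ([509.0, 334.0, 28.0], 0.37)]
small_die [([658.0, -323.0, 15.0], 0.55)]
1.4
```

View pics/scene0.png

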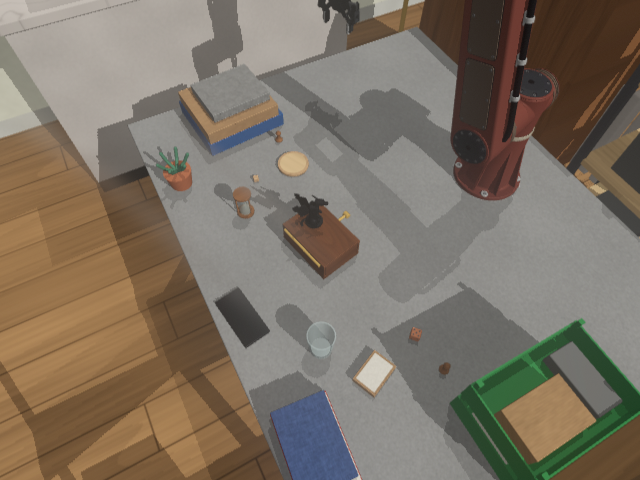

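View pics/top0.png

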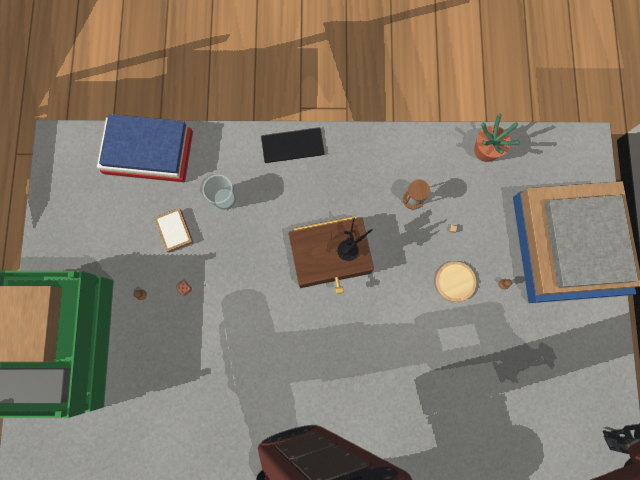

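The top view shows the chest around pixel (332,250) with the knob at (338,287) and the dragon at (348,247). The coaster is at (456,282), the copper die at (183,288), and pawns at (140,294) and (504,284). The network's positions for these agree. Next I'll fit outlines and take closer wrist looks.

```bash
cat > h.py <<'E'
from station import r, readout, optics, job, models
import cv2,numpy as np
from scipy.spatial.transform import Rotation as Ro
def ori(psi): return (Ro.from_euler('z',psi)*Ro.from_matrix(np.diag([1.,-1,-1]))).as_rotvec()
def ray(d,uv,z):
    uv=np.atleast_2d(uv).astype(float); C=-d["R"].T@d["t"]
    v=(np.linalg.inv(d["mtx"])@np.c_[uv,np.ones(len(uv))].T).T@d["R"]
    return C+v*((z-C[2])/v[:,2])[:,None]
def proj(d,X):
    p=(d["mtx"]@(d["R"]@np.asarray(X,float)+d["t"])); return p[:2]/p[2]
def mask(c,n):
    m=models.outline_of(c,n); return (m[0]["mask"],m[0]["p"]) if m else (None,0)
def rect(d,m,z):
    cn=max(cv2.findContours(m.astype(np.uint8),0,2)[0],key=cv2.contourArea)[:,0]
    P=ray(d,cn,z)[:,:2]; return cv2.minAreaRect(P.astype(np.float32)),P
def snap(c,f):
    d=optics.camera(c); cv2.imwrite(f"pics/{f}.png",d["img"][:,:,::-1]); return d
def st(): o=readout.get_obs(); return np.round(o["time"],2),np.round(o["ee_pos"],1),np.round(o["width"],1),np.round(o["ft_force"],1),np.round(o["finger_force"],1)
E
python3 - <<'E'
from h import *
d=optics.camera("top")
for n,z in (("chest",71),("coaster",10),("die",26),("lid_handle",70)):
    m,p=mask("top",n)
    if m is not None: print(n,round(p,2),rect(d,m,z)[0])
q=r.inverse_kinematics([590,-58,340],ori(0)); print("q",q)
r.move_to([532,-321,330],ori(0.0))
d=snap("wrist","w_coaster"); print("cam rel",np.round(-d["R"].T@d["t"]-readout.get_obs()["ee_pos"]),np.round(d["R"],2).tolist())
m,p=mask("wrist","coaster"); print("coaster",p, rect(d,m,10)[0] if p else 0)
r.move_to([560,-58,350],ori(0.0))
d=snap("wrist","w_dragon")
m,p=mask("wrist","dragon"); print("dragon",p)
for n in("chest","lid_handle","dragon","dragon_grip"):
    print(n,[(np.round(q["at"]).tolist(),round(q["p"],2)) for q in models.look_for("wrist",n)[:2]])
print(st())
E
```

```text
chest 0.83 ((578.4281005859375, -22.99346923828125), (177.72630310058594, 181.2392578125), 12.300168991088867)
coaster 0.86 ((529.3131103515625, -323.9654846191406), (98.31007385253906, 102.93006896972656), 43.56661605834961)
die 0.55 ((509.99365234375, 333.0519714355469), (29.602916717529297, 26.51778221130371), 46.44072723388672)
lid_handle 0.68 ((578.5917358398438, -21.48902130126953), (173.9573211669922, 182.2120361328125), 11.391146659851074)
q [-2.16341243e-01  8.18074262e-02  1.56374286e+00 -4.44089210e-16
  1.49604237e+00  1.35445508e+00]
cam rel [ 66.  -0. 142.] [[-0.0, -1.0, -0.0], [-0.96, 0.0, 0.27], [-0.27, 0.0, -0.96]]
coaster 0.82 ((527.8754272460938, -324.5741882324219), (98.08902740478516, 98.16341400146484), 15.567636489868164)
dragon 0.61
chest [([602.0, -10.0, 75.0], 0.91)]
lid_handle [([603.0, -4.0, 70.0], 0.65)]
dragon [([603.0, -56.0, 157.0], 0.65)]
dragon_grip [([599.0, -56.0, 148.0], 0.91), ([660.0, -315.0, 15.0], 0.63)]
(np.float64(4.6), array([560. , -59.1, 349.8]), np.float64(85.3), array([ 0.4, -0.1,  0.7]), np.float64(0.0))
```

View pics/w_dragon.png

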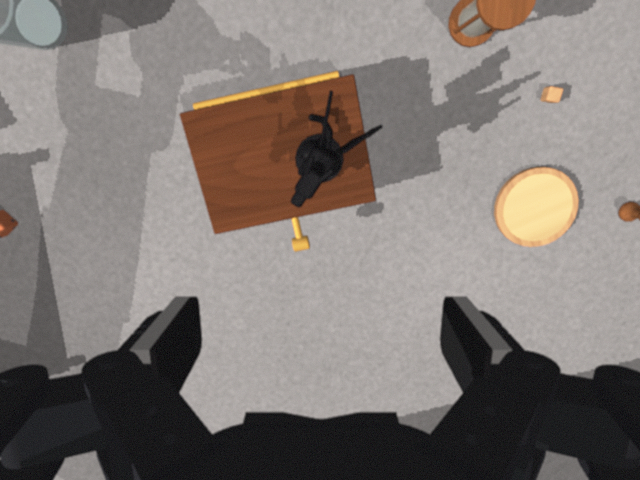

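The wrist view shows the lid corners at (181,113), (354,75), (375,201) and (216,234), the knob at (300,243), and the dragon's base near (319,160). The head is at (297,200) and the wing tips at (330,95) and (381,127), so the dragon has a yaw of its own.

Run:
```python
from h import *
d=optics.camera("wrist")
C=ray(d,[(181,113),(354,75),(375,201),(216,234)],71)
print("f",d["mtx"][0,0],np.round(C[:,:2]).tolist(), np.round(np.linalg.norm(np.diff(C,axis=0),axis=1)),"ctr",C.mean(0).round(1))
e=C[0]-C[1]; e2=C[3]-C[2]; print("yaws",np.arctan2(-e[0],e[1]),np.arctan2(-e2[0],e2[1]))
print("knob",ray(d,(300,243),66))
print("base",ray(d,(319,160),74), "head",[ray(d,(297,200),71+z)[0,:2].round(1) for z in(80,100)],"tips",[ray(d,[(330,95),(381,127)],71+z)[:,:2].round(1).tolist() for z in (60,80,100)])
im=d["img"]; cv2.imwrite("pics/crop.png",cv2.resize(im[80:220,250:400,::-1],None,fx=4,fy=4,interpolation=2))
```

```text
f 401.4615491016156 [[637.0, 81.0], [672.0, -92.0], [547.0, -117.0], [511.0, 54.0]] [176. 128. 175.] ctr [592.  -18.6  71. ]
yaws 0.20141568415195973 0.2071283140578509
knob [[499.42583258 -36.39258856  66.        ]]
base [[590.59907039 -57.70551715  74.        ]] head [array([563.2, -39.1]), array([566.9, -40.3])] tips [[[649.9, -67.5], [623.6, -111.8]], [[648.6, -67.1], [623.7, -108.9]], [[647.3, -66.6], [623.8, -106.0]]]
```

View pics/crop.png

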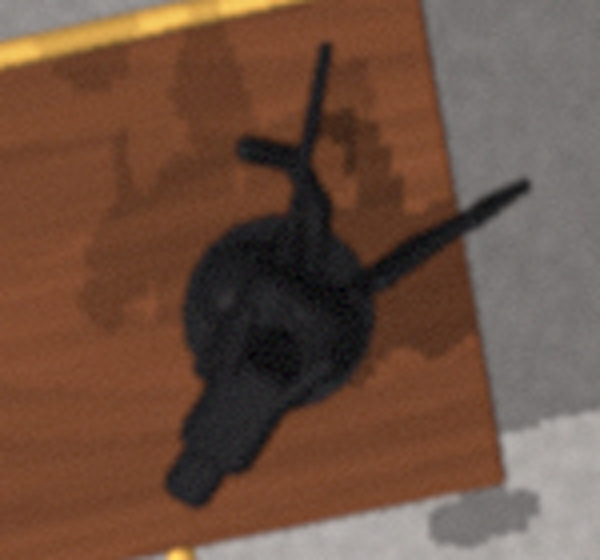

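Run:
```python
from h import *
d=optics.camera("wrist")
print("base",ray(d,(320,158),74),"torso top",ray(d,(319,165),71+85))
for a in(-.6,-.6+np.pi): print(r.inverse_kinematics([592,-58,230],ori(a)), r.inverse_kinematics([528.5,-324.3,55],ori(a)))
x,y=591.5,-58
r.move_to([x,y,235],ori(-.6)); print(st())
d=snap("wrist","pre")
r.move_straight([x,y,116],speed=100); print(st())
r.gripper_to(10); print(st())
r.move_straight([x,y,122],speed=40); d=snap("scene","lift"); print(st())
```

```text
base [[592.63835558 -58.51193841  74.        ]] torso top [[593.47296785 -57.86292797 156.        ]]
[-2.15614422e-01  1.54634919e-01  1.68816785e+00 -8.88178420e-16
  1.29878989e+00  1.95518190e+00] [-6.63508826e-01  4.06094634e-01  1.73422114e+00 -8.88178420e-16
  1.00127688e+00  1.50728750e+00]
[-2.15614422e-01  1.54634919e-01  1.68816785e+00 -4.44089210e-16
  1.29878989e+00 -1.18641075e+00] [-0.66350883  0.40609463  1.73422114  0.          1.00127688 -1.63430515]
(np.float64(5.33), array([591.7, -58.1, 235.4]), np.float64(85.7), array([ 1.2, -0.3,  0.2]), np.float64(0.0))
(np.float64(6.72), array([592.3, -58.2, 117. ]), np.float64(85.6), array([ 0.5,  1.3, -0.6]), np.float64(0.0))
(np.float64(7.31), array([591.6, -58. , 116.2]), np.float64(23.3), array([-0.5,  0.9,  0.6]), np.float64(60.9))
(np.float64(7.66), array([591.4, -58. , 122. ]), np.float64(23.4), array([ 0.1,  0.3, -0.9]), np.float64(60.7))
```

```bash
python3 - <<'E'
from h import *
x,y=528.7,-324.3
r.move_straight([591.5,-58,200],speed=200)
r.move_straight([x,y,150],speed=250); 
r.move_straight([x,y,62],speed=120); r.wait(.2); f0=readout.get_obs()["ft_force"][2]
snap("wrist","place"); snap("scene","place_s")
z=58
while z>53:
    r.move_straight([x,y,z],speed=20); f=readout.get_obs()["ft_force"][2]; print(z,round(f-f0,1))
    if f-f0>2.5: break
    z-=.7
E
python3 -c "
import cv2,numpy as np
a=cv2.imread('pics/place_s.png')[120:220,230:380]; cv2.imwrite('pics/c2.png',cv2.resize(a,None,fx=5,fy=5,interpolation=2))"
```

```text
58 0.6
57.3 0.6
56.599999999999994 -0.1
55.89999999999999 -0.5
55.19999999999999 0.9
54.499999999999986 5.5
```

View pics/c2.png

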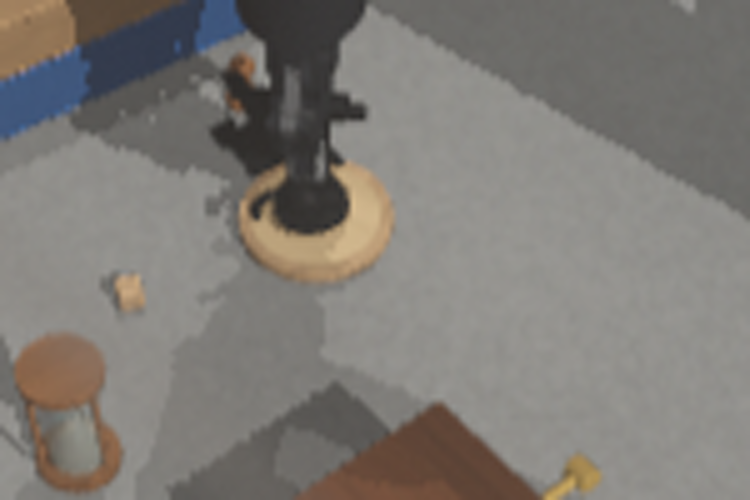

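The dragon hangs centred over the coaster at crop (312,200), and it made contact at z≈54.7, as expected. I'll release it and then look closely at the knob.

Run:
```python
from h import *
x,y=528.7,-324.3
r.gripper_to(85); r.move_straight([x,y,190],speed=180)
d=snap("wrist","after"); 
k=np.array([499.2,-37.2])
r.move_to([k[0],k[1],190],ori(.205)); print(st())
d=snap("wrist","knob"); uv=proj(d,[k[0],k[1],66]); print(uv)
h=cv2.cvtColor(d["img"],cv2.COLOR_RGB2HSV); m=cv2.inRange(h,(18,110,90),(32,255,255))
n,l,s,c=cv2.connectedComponentsWithStats(m)
for i in range(1,n):
    if s[i,4]>60: print(s[i],c[i],ray(d,c[i],66)[0])
a=cv2.imread('pics/after.png'); b=cv2.imread('pics/knob.png'); cv2.imwrite('pics/two.png',np.hstack([cv2.resize(q,(400,300)) for q in(a,b)]))
```

```text
(np.float64(14.93), array([499.7, -38. , 190.1]), np.float64(84.8), array([-0.9,  0.1,  0.5]), np.float64(0.0))
[318.97550749 225.07046356]
[307 181  25  55 882] [318.98979592 213.58390023] [507.04745924 -35.59783031  66.        ]
```

View pics/two.png

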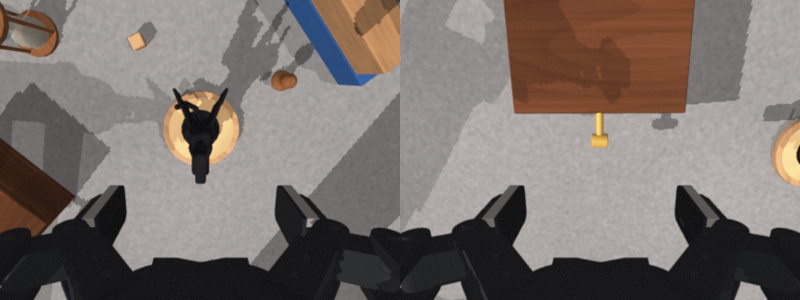

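The dragon stands upright on the coaster (left picture), and the knob at pixel (320,226) matches the predicted (319,225). Next I'll grip the knob and swing the lid open.

Run:
```python
from h import *
k=np.array([499.2,-37.2]); u=np.array([np.cos(.205),np.sin(.205)]); H=k+160*u
R0=np.hypot(160,4); a0=np.arctan2(4,160)
def P(th): a=a0+th; return np.r_[H-R0*np.cos(a)*u, 62+R0*np.sin(a)-18.5]
print(P(0),P(1.7), r.inverse_kinematics(P(1.7),ori(.205)))
r.move_straight(P(0),speed=120); r.gripper_to(5); print(st())
for th in np.arange(.1,1.71,.1):
    r.move_straight(P(th),speed=100); s=st(); print(round(th,1),s[1],s[2],s[3],s[4])
    if np.linalg.norm(s[3])>60 or s[2]<12: print("STOP"); break
snap("scene","lid"); print(st())
```

```text
[499.2 -37.2  47.5] [6.79916818e+02 3.74788385e-01 2.01650992e+02] [-1.02585277e-01  3.54670334e-01  1.49868806e+00 -4.44089210e-16
  1.28823426e+00  1.26321105e+00]
(np.float64(16.95), array([499.3, -37.3,  47.8]), np.float64(16.8), array([-1. , -0.1,  2.6]), np.float64(58.4))
0.1 [500.5 -37.   63.4] 16.7 [ 1.4  0.1 -2.4] 58.8
0.2 [502.9 -36.5  78.9] 17.2 [ 1.8 -1.8 -2.4] 58.7
0.3 [507.  -35.6  94.2] 17.2 [ 0.1 -1.8 -2.2] 58.8
0.4 [512.7 -34.4 109.2] 16.4 [-0.3 -2.5 -1.4] 58.9
0.5 [520.1 -32.9 123.8] 16.7 [-1.  -1.4 -0.9] 58.9
0.6 [528.7 -31.1 137.3] 16.5 [-1.7 -2.4 -1.1] 59.1
0.7 [538.8 -28.9 149.8] 16.9 [-1.8 -1.7 -0.5] 59.0
0.8 [549.8 -26.6 161.2] 16.9 [-0.8 -2.  -1. ] 58.9
0.9 [561.9 -24.1 171.4] 16.4 [-0.4 -1.7 -1.2] 58.9
1.0 [574.5 -21.4 180.2] 16.6 [-0.3 -2.2 -1.6] 59.0
1.1 [588.4 -18.5 187.8] 16.6 [-0.7 -1.1 -3. ] 59.1
1.2 [602.8 -15.5 194. ] 16.7 [-0.6 -0.5 -0.8] 59.1
1.3 [617.8 -12.4 198.8] 16.5 [-3.1 -0.1 -1.2] 59.1
1.4 [633.2  -9.1 202. ] 16.4 [-1.4 -0.3 -0.3] 59.1
1.5 [649.   -5.9 203.7] 16.7 [-1.8  0.9  1.5] 58.8
1.6 [664.8  -2.5 203.8] 16.5 [-0.8  0.6  3.1] 58.5
1.7 [680.6   0.8 202.3] 16.8 [-0.3  2.1  3.2] 58.5
(np.float64(22.24), array([680.4,   0.7, 202.3]), np.float64(16.7), array([-1.5,  1.9,  4.4]), np.float64(58.5))
```

View pics/lid.png

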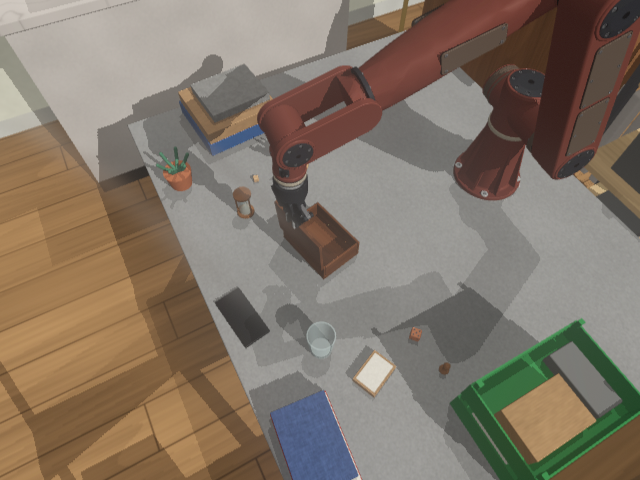

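The lid stands open and leans back, with the chest interior visible. Next I'll release the knob and look at the die.

Run:
```python
from h import *
p=readout.get_obs()["ee_pos"]
r.gripper_to(85); r.move_straight([p[0],p[1],275],speed=150)
r.move_to([445,335,180],ori(0)); print(st())
d=snap("wrist","die")
m,p=mask("wrist","die"); print(p)
if p: R,_=rect(d,m,24); print(R)
print([(np.round(q["at"]).tolist(),round(q["p"],2)) for q in models.look_for("wrist","die")[:2]])
uv=proj(d,[511,335,26]); print(uv); u,v=map(int,uv)
cv2.imwrite("pics/diec.png",cv2.resize(d["img"][max(0,v-60):v+60,u-80:u+80,::-1],None,fx=4,fy=4,interpolation=2))
```

```text
(np.float64(25.1), array([446. , 334.6, 180.3]), np.float64(84.7), array([ 0. ,  0.1, -0.9]), np.float64(0.0))
0.84
((507.8834228515625, 337.561279296875), (26.08238410949707, 25.728252410888672), 42.18562316894531)
[([506.0, 341.0, 26.0], 0.76)]
[319.63607942 125.96706193]
```

View pics/diec.png

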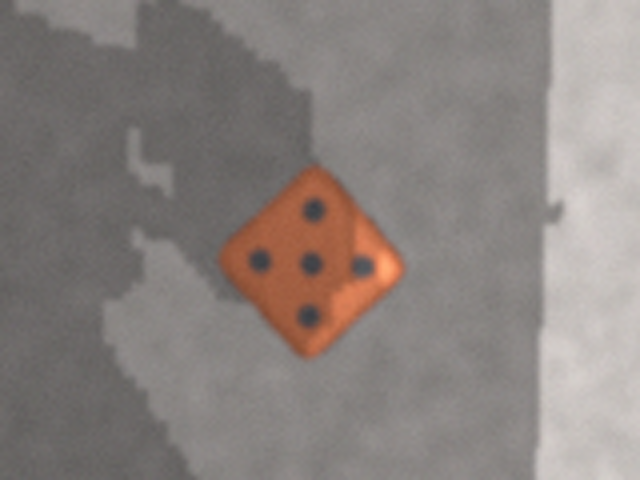

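The die's centre is at crop (312,263), which is world (508,337), with a yaw of about 42° and a size of 26 mm as it should be. Next I'll grasp it and carry it to the chest.

Run:
```python
from h import *
x,y=507.9,337.5
r.move_to([x,y,110],ori(.736+np.pi)); print(readout.get_obs()["joint_pos"].round(2) if hasattr(readout.get_obs()["joint_pos"],'round') else readout.get_obs()["joint_pos"])
r.move_straight([x,y,3],speed=90); print(st()); r.gripper_to(15); print(st())
r.move_straight([x,y,60],speed=100); r.wait(.1); print(st())
r.move_straight([x,y,190],speed=200)
c,s=np.cos(.205),np.sin(.205); t=[592-15*c,-18.6-15*s]
r.move_to([t[0],t[1],190],ori(.205+np.pi)); print(st())
snap("wrist","over"); snap("top","over_t")
a=cv2.imread('pics/over.png'); b=cv2.imread('pics/over_t.png')[170:380,200:480]; cv2.imwrite('pics/two2.png',np.hstack([cv2.resize(q,(400,300)) for q in(a,b)]))
```

```text
[ 0.47  0.31  1.74  0.    1.09 -1.84]
(np.float64(29.87), array([508.6, 337.9,   3.9]), np.float64(84.9), array([ 0. ,  0.4, -0.1]), np.float64(0.0))
(np.float64(30.44), array([508.3, 337.7,   3.4]), np.float64(25.0), array([-0.1, -0.9,  1.5]), np.float64(59.7))
(np.float64(31.26), array([507. , 337. ,  58.9]), np.float64(24.8), array([ 0.6,  0.3, -0.8]), np.float64(59.4))
(np.float64(33.42), array([577.2, -20.6, 189.6]), np.float64(24.9), array([ 0.3, -0.8, -1.9]), np.float64(59.3))
```

View pics/two2.png

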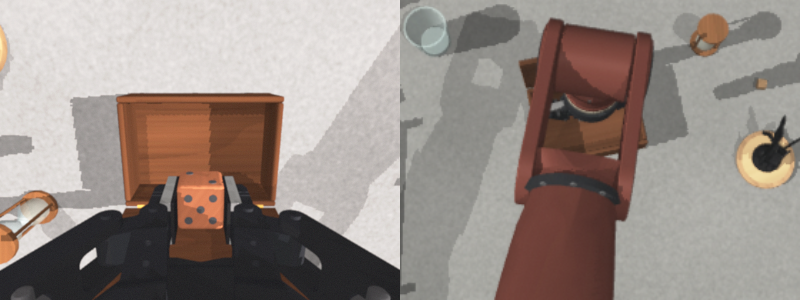

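The die is gripped and centred over the chest opening, so I'll lower it.

Run:
```python
from h import *
c,s=np.cos(.205),np.sin(.205); x,y=592-15*c,-18.6-15*s
r.move_straight([x,y,60],speed=120); r.move_straight([x,y,15],speed=60); r.wait(.2); f0=readout.get_obs()["ft_force"][2]; print(st())
z=12.5
while z>7:
    r.move_straight([x,y,z],speed=20); f=readout.get_obs()["ft_force"][2]; print(round(z,1),round(f-f0,1))
    if f-f0>2.5: break
    z-=.7
r.gripper_to(60); print(st()); r.move_straight([x,y,200],speed=150)
r.move_to([400,100,280],ori(.205+np.pi)); print(st())
snap("top","end"); snap("scene","end_s")
for cam in("scene","top"): print([(np.round(q["at"]).tolist(),round(q["p"],2)) for q in models.look_for(cam,"die")[:2]])
a=cv2.imread('pics/end.png')[150:375,180:500]; b=cv2.imread('pics/end_s.png')[120:300,220:460]; cv2.imwrite('pics/two3.png',np.hstack([cv2.resize(q,(400,300)) for q in(a,b)]))
```

```text
(np.float64(35.86), array([577.8, -21.7,  15.6]), np.float64(24.8), array([ 0.8,  0.7, -2.1]), np.float64(59.3))
12.5 1.0
11.8 0.8
11.1 2.2
10.4 0.9
9.7 8.5
(np.float64(37.57), array([577.3, -21.7,   9.5]), np.float64(60.3), array([ 0.4, -0. , -0.1]), np.float64(0.0))
(np.float64(39.9), array([400.4,  99.7, 279.6]), np.float64(60.2), array([ 0.3, -0.1, -0.4]), np.float64(0.0))
[([536.0, -306.0, 12.0], 0.64)]
[([577.0, -21.0, 35.0], 0.7)]
```

View pics/two3.png

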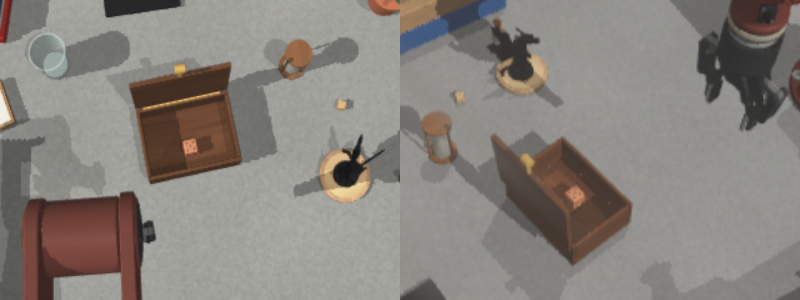

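The die lies on the chest floor, the lid is open, and the dragon stands upright on the coaster. The bystanders look unmoved.

```bash
python3 -c "
from station import job
print(job.sign_off())"
```

```text
the job is handed in; nothing more can be done
None
```

I handed the job in at about 40 s on the robot's clock: the final pictures show the dragon upright on the coaster, the lid open and leaning back, the copper die on the chest floor, and the other things looking undisturbed; the sign-off returned no verdict.

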